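# Chopping boards from the draining rack back to their colour-coded stand

### The job

The four chopping boards have dried in the wire draining rack: put them away in the wooden stand, each in the slot whose label on the front ledge has the board's own colour, so that the row follows the order of the labels. Lower each board gently, without letting it drop, until its long edge rests on the slot's floor, upright and centred front to back (about a finger's width either way is fine), and leave all four standing there.

Things in the scene. Friction and masses are not known exactly. Their poses are not given: they have to be found in the camera images.
- red_board: The red chopping board: rigid plastic slab 160 mm long (its x), 12 mm thick (y), 115 mm tall (z), about 0.2 kg, with a small hanging hole in one upper corner. It stands on a long edge in the draining rack at the start. Origin: centre of its underside (the lower long edge), z up. Pinch it across its thickness at the middle of the top edge. Turned end for end it is as good.
- blue_board: The blue chopping board: rigid plastic slab 160 mm long (its x), 12 mm thick (y), 115 mm tall (z), about 0.2 kg, with a small hanging hole in one upper corner. It stands on a long edge in the draining rack at the start. Origin: centre of its underside (the lower long edge), z up. Pinch it across its thickness at the middle of the top edge. Turned end for end it is as good.
- green_board: The green chopping board: rigid plastic slab 160 mm long (its x), 12 mm thick (y), 115 mm tall (z), about 0.2 kg, with a small hanging hole in one upper corner. It stands on a long edge in the draining rack at the start. Origin: centre of its underside (the lower long edge), z up. Pinch it across its thickness at the middle of the top edge. Turned end for end it is as good.
- yellow_board: The yellow chopping board: rigid plastic slab 160 mm long (its x), 12 mm thick (y), 115 mm tall (z), about 0.2 kg, with a small hanging hole in one upper corner. It stands on a long edge in the draining rack at the start. Origin: centre of its underside (the lower long edge), z up. Pinch it across its thickness at the middle of the top edge. Turned end for end it is as good.
- red_label: The red label: flat tile 24 (x) by 44 mm (y), 5 mm thick, fixed on the stand's front ledge; it marks the slot straight behind it. Origin: centre of its underside, 9 mm above the worktop; axes as the stand's. The slot's middle lies 121 mm along +x from this origin; the slot's floor is 5 mm above it.
- blue_label: The blue label: flat tile 24 (x) by 44 mm (y), 5 mm thick, fixed on the stand's front ledge; it marks the slot straight behind it. Origin: centre of its underside, 9 mm above the worktop; axes as the stand's. The slot's middle lies 121 mm along +x from this origin; the slot's floor is 5 mm above it.
- green_label: The green label: flat tile 24 (x) by 44 mm (y), 5 mm thick, fixed on the stand's front ledge; it marks the slot straight behind it. Origin: centre of its underside, 9 mm above the worktop; axes as the stand's. The slot's middle lies 121 mm along +x from this origin; the slot's floor is 5 mm above it.
- yellow_label: The yellow label: flat tile 24 (x) by 44 mm (y), 5 mm thick, fixed on the stand's front ledge; it marks the slot straight behind it. Origin: centre of its underside, 9 mm above the worktop; axes as the stand's. The slot's middle lies 121 mm along +x from this origin; the slot's floor is 5 mm above it.
- stand: Wooden stand, fixed. Origin: underside, amid the four slots; x along the slots to the back, y along the row. Floor of the slots 14 mm up, from x = -105 to +90 mm. Slots 18 mm wide at y = -90, -30, 30, 90 mm, between teeth of two combs at x = -45 and 45 mm (22 mm thick); teeth 76 mm high, walls straight to 55 mm, round above (lead-in). Label ledge x = -137 to -103, order of colours varies.
- drainer: Draining rack, fixed: white tray 200 (x) by 260 mm (y) with 8 wire hoops across x, 79 mm high, every 30 mm along y. Boards stand along x on bearer wires 12 mm up, between hoops (25 mm free) at y = -90, -30, 30, 90 mm; order of colours varies. Origin: centre of its underside. Rack and stand are side by side, either on the left, each turned up to 0.25 rad.
Mind the look-alikes: they are no part of the job. There is more than one size of the green_board; the one meant has the size given above.

How it is judged:
By the outcome, as a careful person would: the job done as asked, in the order asked, and still so for the second after the job is handed in, with the robot touching nothing.
It also fails if it takes over 125 s, if anything falls off the work surface, if the arm or the gripper's body presses on something with over 40 N, if the wrist force passes 120 N, or if a joint passes its speed limit or range.

### The arm

A 6-joint arm with a two-finger parallel gripper is mounted at the origin on a cart in front of the work surface, level with it; the furniture and walls round the work are solid. World frame = base frame: x ahead of the robot, y to its left, z up, the work surface at z = 0. Lengths are in m, angles in rad, forces in N, time in s.
With the tool pointing down it reaches from about 0.25 to 0.725 m from the base axis. Payload 4 kg.
Tool frame: the origin (TCP) lies on the centre line of the jaws, within the pads' length; the fingertips stand ahead of it and the grasp point (between the pads) lies 3 mm ahead of it (bot.tcp_to_tips is the z of the fingertips in the tool frame, in m); z points along the fingers, y is the line along which they close (so a half turn about z gives the same grasp; the last joint's range is limited). The gripper opens to 85 mm and grips with 20 to 120 N. Pads are 22 mm wide; open, the fingers measure 114 mm over their backs; the gripper's body (76 mm by 85 mm) begins 54 mm behind the grasp point. The pads swing forward as they close: fully open they stand 13 mm farther back than shut.
Start: joints at [-1.318, 0.241, 0.005, 1.335, 0, 1.571], TCP at [0.125, -0.484, 0.253] pointing down, gripper open.
Joint ranges: [-2.72, 2.72], [-1.05, 1.87], [-1.09, 1.28], [-1.99, 2.15], [-1.42, 1.44], [-3.14, 3.14]. Speed limits (rad/s): [2.79, 2.79, 3.14, 3.14, 3.14, 3.14].

### API

Orientations are given as a unit quaternion [x, y, z, w].
In Python, from workcell import telemetry, camera, camera_params, ticket, boxes_of, cut_out, spot_point, bot gives the robot as it stands.
- The arm moves only by the shell command python3 -m creep 'ROWS'. ROWS is text: rows parted by semicolons, each of 5 numbers parted by spaces: the opening, from 0 (shut) to 1 (fully open), then the shift along the tool's x, y, z in units of 150 mm (1.0 is 150 mm), then the turn about the tool's z in units of 180 degrees (1.0 is 180 degrees). In form: claw x y z turn; .... A call has 1 to 12 rows; each row is the pose to reach, as a shift and turn from the pose commanded when the call began, along the tool's axes at that moment, turning the shorter way round; what a row does not reach only later rows make up. A row lasts 1/8 s, in which the tool goes at most 62.5 mm and 10.7 degrees, less where a joint would pass 70% of its speed; a pose out of reach is approached as far as the arm can. A call with a number of a shift or a turn outside -1 to 1 is refused whole. A call with a gripper value outside its range is refused whole. The fingers move at their own pace and stop on an object; the grip force is fixed at half the most. Time passes only in rows, so rows that repeat a pose let the fingers close. It gives the time, the measured TCP pose, the force, the opening and the grip force at its end, in the units of the state.
- telemetry.get_obs(): the state, without advancing time (a new reading comes with each control period).
- camera(name): name is "scene" or "top"; returns the picture (384x512x3 uint8, red, green, blue); there is no depth.
- camera_params(name): a dict with "camera_matrix" (3x3 intrinsics, pixels), "eye" and "attitude" of the camera in the world. Camera axes: x right, y down, z forward; pixel columns grow to the right and rows downward; lengths in m; the calibration is good to about 2 mm. A picture is of the moment at which its call begins. camera_params takes no time and is no camera call.
- ticket.job_done(): hands the job in; it is judged then, once.
Trained networks look in the newest picture that a camera, given by its name, has taken for a name from the list of things; names that differ only in an ending like _2 or _b are one class to them, and where a whole thing is asked for, a point or a joint stands for the part that bears it (a point fixed in the world has none). Each returns a list of dicts, best first, with "conf" (0 to 1); they miss things now and then, are a little off and sometimes report something else, mostly with a low value. They report only what shows in the picture. A call takes as long as a camera call. They do not tell look-alikes from the thing itself.
- boxes_of(thing, camera): "at" ([x, y, z] in m, in world coordinates, good to about 4 mm: the middle of the surface that is visible of it).
- cut_out(thing, camera): "pixels" (384x512 bool, what is visible of it).
- spot_point(thing, camera): "at" ([x, y, z] in m, in world coordinates, good to about 4 mm: a listed point, or the origin of a listed thing).
The state is a dict: "clock": time; "joint_pos": joint angles; "joint_vel": joint speeds; "tau": joint torques, N m; "eef_pos": TCP position; "tool_rot": TCP orientation; "ft_force": force on the tool from outside, world axes, zero at the start; "ft_torque": the same for the moment, N m; "grip_width": finger opening in m; "grasp_force": force on a finger pad.
Only numpy, scipy, OpenCV 4.12 (cv2) and the standard library are available. Lean on these libraries where they do the work, as an engineer would, in place of code of your own. Each camera call takes 0.05 s, during which the arm holds its last target. There are 200 camera calls.

## Working session

There is one attempt and no reset: what is moved stays moved. The work goes in short steps, Python scripts to look and compute and a shell command to move; the robot and the scene stay as the last step left them, time stands still between calls to the robot, and variables do not carry over. Pictures are saved under pics/ and viewed, at most 14 in all, crops included, and the job is handed in when it is done.

```bash
ls; mkdir -p pics
python3 - <<'E'
from workcell import *
import cv2
for c in("scene","top"):
    im=camera(c); cv2.imwrite(f"pics/{c}0.png",im[:,:,::-1])
    p=camera_params(c); print(p)
    for col in("red","blue","green","yellow"):
        for t in("_board","_label"):
            print(c,col+t,[(d["at"] if not hasattr(d["at"],"round") else d["at"].round(3).tolist(),round(d["conf"],2)) for d in spot_point(col+t,c)])
    for t in("stand","drainer"): print(c,t,[(d["at"],d["conf"]) for d in spot_point(t,c)])
o=telemetry.get_obs();print(o, bot.tcp_to_tips)
E
```

```text
pics
{'camera_matrix': array([[384.95719108,   0.        , 256.93734624],
       [  0.        , 384.95719108, 195.51697158],
       [  0.        ,   0.        ,   1.        ]]), 'eye': array([-0.33443844,  0.51751783,  0.88650054]), 'attitude': array([-0.44523499,  0.79949383, -0.35310115,  0.19466638])}
scene red_board [([0.4743, -0.2146, 0.014], 0.85)]
scene red_label [([0.3792, 0.2199, 0.0117], 0.41)]
scene blue_board []
scene blue_label [([0.3706, 0.1648, 0.0112], 0.38)]
scene green_board [([0.4685, -0.1549, 0.0113], 0.93), ([0.3506, -0.0078, 0.0001], 0.62)]
scene green_label [([0.3872, 0.279, 0.0018], 0.69)]
scene yellow_board [([0.4895, -0.2751, 0.012], 0.77), ([0.389, 0.2766, 0.0054], 0.47)]
scene yellow_label [([0.403, 0.345, 0.0067], 0.6)]
scene stand [([0.5007, 0.2384, -0.0011], 0.97)]
scene drainer [([0.4806, -0.2461, 0.0001], 0.7)]
{'camera_matrix': array([[374.87927201,   0.        , 254.66006617],
       [  0.        , 374.87927201, 191.07204032],
       [  0.        ,   0.        ,   1.        ]]), 'eye': array([0.24411286, 0.0028551 , 1.01294831]), 'attitude': array([
[... 730 characters left out ...]
lock': 1.1, 'joint_pos': array([-1.31800164e+00,  2.40579353e-01,  5.00116615e-03,  1.33521170e+00,
        1.92887325e-05,  1.57078960e+00]), 'joint_vel': array([ 0.00169481,  0.00150613,  0.00164305, -0.0004626 , -0.00078199,
       -0.00081742]), 'tau': array([ 5.99871811e-06, -3.72220516e+01,  2.52696329e+01,  1.25402286e-03,
       -2.17632473e-04,  2.80190633e-06]), 'eef_pos': array([ 0.1250595 , -0.48410275,  0.25331723]), 'tool_rot': array([9.92022061e-01, 1.26064390e-01, 9.97338910e-06, 1.97896824e-06]), 'ft_force': array([-0.04146341,  0.60608387, -0.52740688]), 'ft_torque': array([-0.01529288,  0.00136328,  0.00683447]), 'grasp_force': 0.0, 'grip_width': 0.08549198634225458} 0.022
```

View pics/scene0.png

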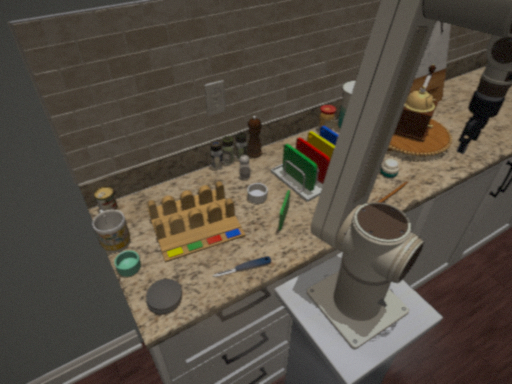

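View pics/top0.png

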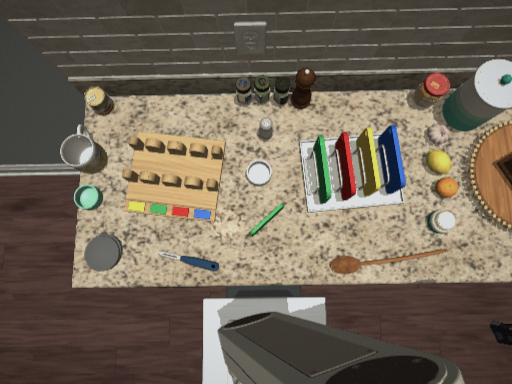

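The top view shows the stand on the left (labels at y≈211: yellow 136, green 159, red 181, blue 202). The rack is on the right, with green at (322,170), red (346,166), yellow (370,161) and blue (393,159).

Green candidates are the rack board at top (322,170) and a small loose green item at (266,219). The one in the rack fits the description, and I'll check that in a close crop.

```bash
cat > h.py <<'E'
import numpy as np, cv2
from workcell import *
from scipy.spatial.transform import Rotation as R
def ray(c,uv,z):
    p=camera_params(c); uv=np.atleast_2d(uv).astype(float)
    d=np.c_[uv,np.ones(len(uv))]@np.linalg.inv(p["camera_matrix"]).T@R.from_quat(p["attitude"]).as_matrix().T
    return p["eye"]+d*((z-p["eye"][2])/d[:,2:3])
def proj(c,P):
    p=camera_params(c); q=(np.atleast_2d(P)-p["eye"])@R.from_quat(p["attitude"]).as_matrix()@p["camera_matrix"].T
    return q[:,:2]/q[:,2:]
def hsvmask(im,col):
    h=cv2.cvtColor(im,cv2.COLOR_RGB2HSV); H,S,V=[h[:,:,i].astype(int) for i in range(3)]
    r={"red":(H<8)|(H>172),"yellow":(H>22)&(H<35),"green":(H>45)&(H<85),"blue":(H>100)&(H<125)}[col]
    return r&(S>130)&(V>50)
E
python3 - <<'E'
from h import *
im=cv2.imread("pics/top0.png")
a=cv2.resize(im[120:220,225:425],None,fx=4,fy=4,interpolation=cv2.INTER_CUBIC)
cv2.imwrite("pics/c1.png",a)
rgb=im[:,:,::-1].copy()
L=[]
for i,c in enumerate(("yellow","green","red","blue")):
    m=hsvmask(rgb,c); m2=np.zeros_like(m); m2[195:225,120:220]=m[195:225,120:220]
    v,u=np.nonzero(m2); w=ray("top",[[u.mean(),v.mean()]],.014)[0]; L.append(w); print(c,len(u),u.mean(),v.mean(),w.round(4))
L=np.array(L); s=np.array([90,30,-30,-90])/1e3
print("spacing",np.diff(L[:,:2],axis=0).round(4))
k=(L[:,:2]*s[:,None]).sum(0)/(s@s); print("dir",k,np.linalg.norm(k)); k/=np.linalg.norm(k)
ang=np.arctan2(-k[0],k[1]); x=np.array([k[1],-k[0]])
mid=L[:,:2].mean(0); print("stand ang",ang,"origin",mid+.121*x,[ (mid+.121*x+q*k).round(4).tolist() for q in s])
E
```

```text
yellow 140 136.1642857142857 205.97857142857143 [0.3951 0.3429 0.014 ]
green 108 158.25 208.58333333333334 [0.3869 0.2825 0.014 ]
red 139 179.9496402877698 211.1726618705036 [0.3789 0.2234 0.014 ]
blue 120 201.975 213.80833333333334 [0.3708 0.1638 0.014 ]
spacing [[-0.0081 -0.0604]
 [-0.008  -0.0591]
 [-0.0081 -0.0596]]
dir [0.13493288 0.99394925] 1.0030662920257054
stand ang -0.13492945111396398 origin [0.50280587 0.23688008] [[0.5149, 0.3261], [0.5068, 0.2666], [0.4988, 0.2072], [0.4907, 0.1477]]
```

View pics/c1.png

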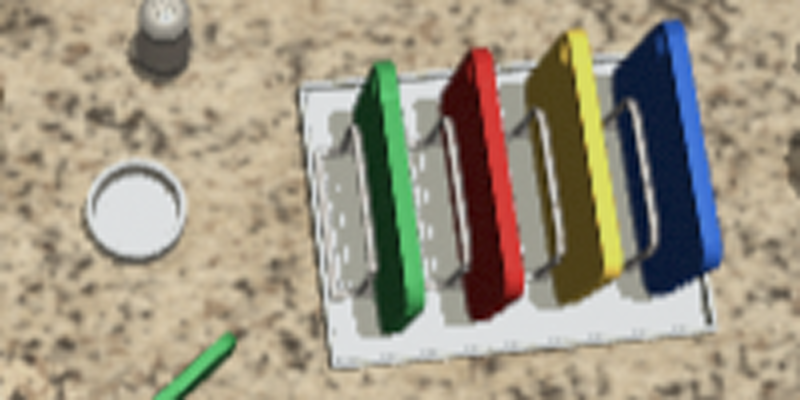

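The crop confirms it: the rack green board is the same size as its neighbours. The small green item at about (266,219) is the look-alike and stays put. Next I'll find the top edges of the boards.

```bash
cat >> h.py <<'E'
def tops(im,cols=("green","red","yellow","blue"),roi=(120,220,290,420),z=.127,c="top"):
    out={}
    for col in cols:
        m=hsvmask(im,col); k=np.zeros_like(m); r=roi; k[r[0]:r[1],r[2]:r[3]]=True
        V=im.max(2); t=np.percentile(V[m&k],99)*.72
        v,u=np.nonzero(m&k&(V>t)); w=ray(c,np.c_[u,v],z)[:,:2]
        d=cv2.fitLine(w.astype(np.float32),cv2.DIST_L1,0,1e-4,1e-4).ravel(); e=d[:2]*np.sign(d[0])
        s=(w-d[2:])@e; lo,hi=np.percentile(s,[1,99]); n=np.array([-e[1],e[0]]); q=(w-d[2:])@n
        out[col]=(d[2:]+e*(lo+hi)/2, np.arctan2(e[1],e[0]),hi-lo,q.std()*3.46,len(u))
    return out
def plan(x,y,z,yaw):  # tool-frame shift from present pose; yaw = direction of tool x
    o=telemetry.get_obs(); r=R.from_quat(o["tool_rot"]); M=r.as_matrix()
    s=M.T@(np.array([x,y,z])-o["eef_pos"])/.15
    dy=yaw-np.arctan2(M[1,0],M[0,0]); dy=(dy+np.pi/2)%np.pi-np.pi/2
    print("shift",s.round(3),"turn",round(-dy/np.pi,4),"now",o["eef_pos"].round(4),"t",o["clock"])
E
python3 - <<'E'
from h import *
im=cv2.imread("pics/top0.png")[:,:,::-1].copy()
for k,v in tops(im).items(): print(k,v)
E
```

```text
green (array([ 0.47092098, -0.15155514]), np.float32(0.0805451), np.float64(0.14699498645373948), np.float64(0.009919993850086278), 247)
red (array([ 0.47817887, -0.2113624 ]), np.float32(0.08252237), np.float64(0.1505026566452345), np.float64(0.01077432016623838), 273)
yellow (array([ 0.48842799, -0.27036384]), np.float32(0.0797306), np.float64(0.14859341656108505), np.float64(0.011003116973034882), 269)
blue (array([ 0.49327586, -0.33027733]), np.float32(0.07975203), np.float64(0.14591781479192473), np.float64(0.010242628028569834), 252)
```

Run:
```python
from h import *
plan(.471,-.1515,.25,.081)
```

```text
shift [ 2.788 -1.57   0.022] turn 0.0547 now [ 0.1251 -0.4841  0.2533] t 1.1
```

```bash
python3 -m creep '0.5 0.93 -0.523 0 0; 0.5 0.93 -0.523 0 0; 0.5 0.93 -0.523 0 0; 0.5 0.93 -0.523 0 0' && python3 -m creep '0.5 0.93 -0.523 0 0; 0.5 0.93 -0.523 0 0; 0.5 0.93 -0.523 0 0; 0.5 0.93 -0.523 0 0' && python3 -m creep '0.5 0.93 -0.523 0 0.055; 0.5 0.93 -0.523 0 0.055; 0.5 0.93 -0.523 0 0.055; 0.5 0.93 -0.523 0 0.055; 0.5 0.93 -0.523 0 0.055'
python3 - <<'E'
from h import *
plan(.471,-.1515,.115,.081); print(telemetry.get_obs()["grip_width"])
E
```

```text
clock: 1.6
eef_pos: [0.2419, -0.3718, 0.2535]
tool_rot: [0.992, 0.128, 0.0, 0.0]
ft_force: [0.2, -0.8, -0.0]
grip_width: 0.0427
grasp_force: 0.0
clock: 2.1
eef_pos: [0.357, -0.2619, 0.2533]
tool_rot: [0.992, 0.128, 0.0, 0.0]
ft_force: [-0.1, 0.1, 0.8]
grip_width: 0.043
grasp_force: 0.0
clock: 2.72
eef_pos: [0.4706, -0.1529, 0.253]
tool_rot: [0.999, 0.039, -0.001, 0.0]
ft_force: [0.3, 0.2, -1.1]
grip_width: 0.043
grasp_force: 0.0
shift [ 0.004 -0.009  0.92 ] turn -0.0008 now [ 0.4706 -0.1529  0.253 ] t 2.725
0.0430406004786318
```

```bash
python3 -m creep '0.5 0.004 -0.009 0.4 0; 0.5 0.004 -0.009 0.7 0; 0.5 0.004 -0.009 0.92 0; 0.5 0.004 -0.009 0.92 0; 0 0.004 -0.009 0.92 0; 0 0.004 -0.009 0.92 0; 0 0.004 -0.009 0.92 0; 0 0.004 -0.009 0.92 0; 0 0.004 -0.009 0.92 0'
python3 - <<'E'
from h import *
im=camera("scene"); o=telemetry.get_obs()
print(o["ft_force"],o["grip_width"],o["grasp_force"],o["eef_pos"])
cv2.imwrite("pics/g1.png",cv2.resize(im[100:220,200:360,::-1],None,fx=4,fy=4))
E
```

```text
clock: 3.85
eef_pos: [0.4732, -0.1508, 0.1173]
tool_rot: [0.999, 0.04, 0.002, 0.001]
ft_force: [-1.5, -0.7, 6.0]
grip_width: 0.011
grasp_force: 60.0
[-1.09977653 -0.36796789  6.32554938] 0.011118387633503798 59.99647378921509 [ 0.4731985  -0.15078313  0.11734678]
```

View pics/g1.png

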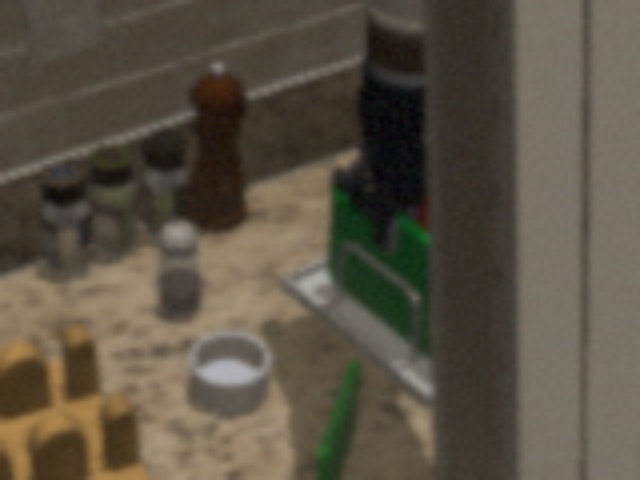

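The green board is gripped across the middle of its top edge (crop around 390,230). Lifting.

```bash
python3 -m creep '0 0 0 -0.1 0; 0 0 0 -0.4 0; 0 0 0 -0.7 0; 0 0 0 -1 0; 0 0 0 -1 0'
python3 - <<'E'
from h import *
plan(.5068,.2666,.267,-.135)
o=telemetry.get_obs();print(o["grip_width"],o["ft_force"])
E
```

```text
clock: 4.53
eef_pos: [0.474, -0.1507, 0.2701]
tool_rot: [0.999, 0.04, 0.004, 0.001]
ft_force: [-0.1, -0.4, -2.3]
grip_width: 0.011
grasp_force: 59.0
shift [ 0.441 -2.755  0.015] turn 0.0685 now [ 0.474  -0.1507  0.2701] t 4.525
0.01102345986689803 [-0.0658515  -0.37116474 -2.30631188]
```

```bash
python3 -m creep '0 0.05 -0.3 0 0; 0 0.1 -0.6 0 0; 0 0.147 -0.918 0 0; 0 0.147 -0.918 0 0' && python3 -m creep '0 0.05 -0.3 0 0; 0 0.1 -0.6 0 0; 0 0.147 -0.918 0 0; 0 0.147 -0.918 0 0' && python3 -m creep '0 0.05 -0.3 0 0.03; 0 0.1 -0.6 0 0.069; 0 0.147 -0.918 0 0.069; 0 0.147 -0.918 0 0.069; 0 0.147 -0.918 0 0.069; 0 0.147 -0.918 0 0.069'
python3 - <<'E'
from h import *
plan(.5068,.2666,.267,-.135)
o=telemetry.get_obs();print(o["grip_width"],o["ft_force"],o["tool_rot"])
im=camera("top"); cv2.imwrite("pics/t1.png",im[:,:,::-1])
cv2.imwrite("pics/t1c.png",cv2.resize(im[110:230,100:240,::-1],None,fx=4,fy=4,interpolation=cv2.INTER_CUBIC))
E
```

```text
clock: 5.03
eef_pos: [0.482, -0.0082, 0.2642]
tool_rot: [0.999, 0.043, -0.001, -0.0]
ft_force: [0.0, -0.4, -2.5]
grip_width: 0.0113
grasp_force: 59.6
clock: 5.52
eef_pos: [0.5005, 0.0827, 0.2647]
tool_rot: [0.997, 0.073, -0.002, -0.018]
ft_force: [0.0, -0.7, -3.0]
grip_width: 0.0113
grasp_force: 59.8
clock: 6.28
eef_pos: [0.5068, 0.0334, 0.2699]
tool_rot: [0.999, 0.009, -0.006, -0.043]
ft_force: [-0.6, 0.0, -3.4]
grip_width: 0.0111
grasp_force: 59.8
shift [ 0.029 -1.547  0.153] turn 0.049 now [0.5068 0.0334 0.2699] t 6.275
0.01114491784009552 [-0.63592597  0.01781204 -3.37798919] [ 0.99900952  0.0091998  -0.00592496 -0.04313038]
```

View pics/t1c.png

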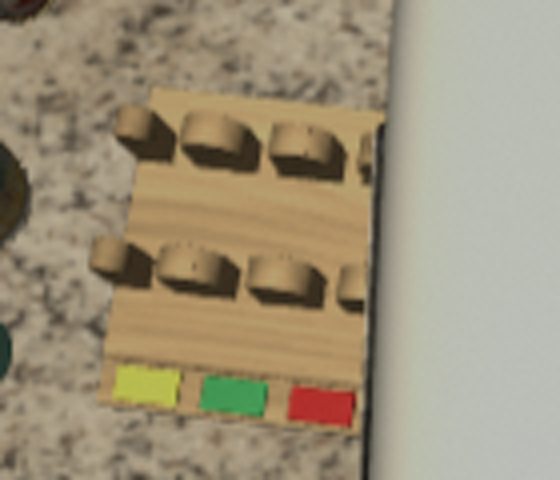

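Run:
```python
from h import *
o=telemetry.get_obs();print(o["joint_pos"].round(3),o["tau"].round(2),o["ft_force"],o["ft_torque"],o["eef_pos"],R.from_quat(o["tool_rot"]).as_matrix().round(3),[a for a in dir(bot) if a[0]!='_'])
im=camera("scene"); cv2.imwrite("pics/s2.png",im[:,:,::-1])
```

```text
[0.018 0.258 0.068 1.392 0.086 3.141] [-3.000e-02 -3.927e+01  2.638e+01  3.000e-02  3.700e-01 -0.000e+00] [-0.4891986  -0.3292799  -1.88322256] [-0.09304799 -0.03303691  0.01708366] [0.50681594 0.03331143 0.26997401] [[ 1.     0.018 -0.013]
 [ 0.019 -0.996  0.086]
 [-0.011 -0.086 -0.996]] ['Unreachable', 'tcp_to_tips']
```

View pics/s2.png

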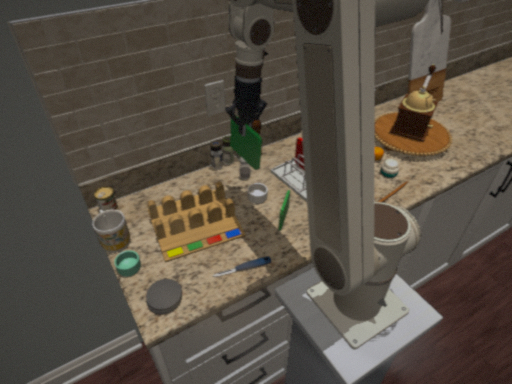

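Joint 6 ran into its limit (3.141), so the tool needs the half-turned grasp. I'll unwind it here in free air.

```bash
python3 -m creep '0 0 0 0 -0.05; 0 0 0 0 -0.1; 0 0 0 0 -0.15; 0 0 0 0 -0.2;0 0 0 0 -0.25;0 0 0 0 -0.3;0 0 0 0 -0.35;0 0 0 0 -0.4;0 0 0 0 -0.45;0 0 0 0 -0.5;0 0 0 0 -0.5'
python3 - <<'E'
from h import *
plan(.5068,.2666,.267,-.135)
o=telemetry.get_obs();print(o["grip_width"],o["ft_force"],o["tool_rot"],o["joint_pos"].round(3),R.from_quat(o["tool_rot"]).as_matrix().round(3))
E
```

```text
clock: 7.75
eef_pos: [0.507, 0.0335, 0.2698]
tool_rot: [0.7, 0.712, 0.026, -0.035]
ft_force: [-0.4, -0.5, -2.7]
grip_width: 0.0114
grasp_force: 59.8
shift [1.546 0.026 0.152] turn -0.4518 now [0.507  0.0335 0.2698] t 7.75
0.011369157045584374 [-0.42565122 -0.54665767 -2.70101712] [ 0.70044241  0.71237719  0.02625176 -0.03478522] [0.018 0.258 0.068 1.392 0.086 1.572] [[-0.016  1.    -0.013]
 [ 0.996  0.017  0.086]
 [ 0.086 -0.011 -0.996]]
```

The joint limit also left a 5° sideways tilt in the commanded pose. Rotating into the opposite limit should take it out, so I'll do that in small steps.

```bash
python3 -m creep '0 0 0 0 -0.8;0 0 0 0 -0.8;0 0 0 0 -0.8;0 0 0 0 -0.8;0 0 0 0 -0.8;0 0 0 0 -0.8;0 0 0 0 -0.8;0 0 0 0 -0.8;0 0 0 0 -0.8;0 0 0 0 -0.8;0 0 0 0 -0.8;0 0 0 0 -0.8' >/dev/null; python3 -m creep '0 0 0 0 -0.75;0 0 0 0 -0.75;0 0 0 0 -0.75;0 0 0 0 -0.75;0 0 0 0 -0.75;0 0 0 0 -0.75;0 0 0 0 -0.75;0 0 0 0 -0.75;0 0 0 0 -0.75;0 0 0 0 -0.75;0 0 0 0 -0.75;0 0 0 0 -0.75' >/dev/null;  python3 - <<'E'
from h import *
o=telemetry.get_obs();print(o["clock"],o["eef_pos"],o["grip_width"],o["joint_pos"].round(3),R.from_quat(o["tool_rot"]).as_matrix().round(3))
E
```

```text
10.75 [0.50698122 0.03338314 0.26983874] 0.010927321712780299 [ 0.018  0.258  0.068  1.392  0.086 -2.933] [[ 0.982 -0.19  -0.013]
 [-0.188 -0.978  0.086]
 [-0.029 -0.082 -0.996]]
```

```bash
python3 -m creep '0 0 0 0 -0.05;0 0 0 0 -0.09;0 0 0 0 -0.09;0 0 0 0 -0.09;0 0 0 0 -0.09' ;  python3 - <<'E'
from h import *
o=telemetry.get_obs();print(o["clock"],o["eef_pos"],o["grip_width"],o["joint_pos"].round(3),R.from_quat(o["tool_rot"]).as_matrix().round(3))
E
```

```text
clock: 11.38
eef_pos: [0.5059, 0.0516, 0.2698]
tool_rot: [0.999, 0.03, -0.004, -0.036]
ft_force: [-0.6, -0.4, -2.0]
grip_width: 0.0113
grasp_force: 59.7
11.375 [0.50587234 0.05163235 0.26983137] 0.011264394503807456 [ 0.062  0.255  0.064  1.386  0.072 -3.14 ] [[ 0.998  0.06  -0.01 ]
 [ 0.06  -0.996  0.071]
 [-0.005 -0.072 -0.997]]
```

```bash
python3 -m creep '0 0 0.2 0 0;0 0 0.4 0 0;0 0 0.4 0 0;0 0 0.4 0 0' ;  python3 - <<'E'
from h import *
o=telemetry.get_obs();print(o["clock"],o["eef_pos"],o["grip_width"],o["joint_pos"].round(3),R.from_quat(o["tool_rot"]).as_matrix().round(3))
E
```

```text
clock: 11.88
eef_pos: [0.5089, 0.0228, 0.2655]
tool_rot: [1.0, 0.009, -0.003, -0.024]
ft_force: [-0.7, -0.2, -3.6]
grip_width: 0.0116
grasp_force: 59.9
11.875 [0.50890078 0.02279622 0.26549845] 0.011586699531617657 [ 0.018  0.259  0.06   1.378  0.048 -3.14 ] [[ 1.     0.017 -0.007]
 [ 0.017 -0.999  0.048]
 [-0.006 -0.048 -0.999]]
```

```bash
python3 -m creep '0 0 0.2 0 0;0 0 0.4 0 0;0 0 0.6 0 0;0 0 0.76 0 0;0 0 0.76 0 0' ;  python3 - <<'E'
from h import *
o=telemetry.get_obs();print(o["clock"],o["eef_pos"],o["grip_width"],o["joint_pos"].round(3),R.from_quat(o["tool_rot"]).as_matrix().round(3))
E
```

```text
clock: 12.5
eef_pos: [0.5147, -0.0334, 0.2599]
tool_rot: [0.999, -0.033, -0.004, -0.001]
ft_force: [-0.1, 0.1, -3.2]
grip_width: 0.0108
grasp_force: 59.7
12.5 [ 0.51472728 -0.03343153  0.25994766] 0.010769663483945173 [-6.500e-02  2.750e-01  6.900e-02  1.372e+00  1.000e-03 -3.141e+00] [[ 0.998 -0.066 -0.008]
 [-0.066 -0.998  0.001]
 [-0.008 -0.001 -1.   ]]
```

Tilt is gone. Now I'll turn the tool end for end while moving towards the stand.

```bash
python3 -m creep '0 0 -0.1 -0.05 0.05;0 0 -0.2 -0.05 0.1;0 0 -0.3 -0.05 0.15;0 0 -0.4 -0.05 0.2;0 0 -0.5 -0.05 0.25;0 0 -0.6 -0.05 0.3;0 0 -0.7 -0.05 0.35;0 0 -0.8 -0.05 0.4;0 0 -0.9 -0.05 0.45;0 0 -1 -0.05 0.5;0 0 -1 -0.05 0.5' ;  python3 - <<'E'
from h import *
plan(.5068,.2666,.267,-.135)
o=telemetry.get_obs();print(o["joint_pos"].round(3),R.from_quat(o["tool_rot"]).as_matrix().round(3))
E
```

```text
clock: 13.88
eef_pos: [0.5245, 0.1177, 0.2677]
tool_rot: [-0.685, 0.729, 0.003, -0.002]
ft_force: [-0.1, -0.1, -1.7]
grip_width: 0.0109
grasp_force: 59.8
shift [-0.983  0.178  0.007] turn -0.4766 now [0.5245 0.1177 0.2677] t 13.875
[ 0.219  0.316  0.144  1.406  0.003 -1.29 ] [[-0.061 -0.998 -0.008]
 [-0.998  0.061  0.001]
 [-0.001  0.008 -1.   ]]
```

```bash
python3 -m creep '0 -0.1 0.01 0 0.05;0 -0.2 0.02 0 0.1;0 -0.3 0.03 0 0.15;0 -0.4 0.04 0 0.2;0 -0.5 0.06 0 0.25;0 -0.6 0.08 0 0.3;0 -0.7 0.1 0 0.35;0 -0.8 0.12 0 0.4;0 -0.9 0.15 0 0.45;0 -0.983 0.178 0 0.5;0 -0.983 0.178 0 0.523;0 -0.983 0.178 0 0.523' ;  python3 - <<'E'
from h import *
plan(.5068,.2666,.267,-.135)
o=telemetry.get_obs();print(o["joint_pos"].round(3),R.from_quat(o["tool_rot"]).as_matrix().round(3))
im=camera("top"); cv2.imwrite("pics/t2c.png",cv2.resize(im[100:230,80:260,::-1],None,fx=4,fy=4,interpolation=cv2.INTER_CUBIC))
im=camera("scene"); cv2.imwrite("pics/s3c.png",cv2.resize(im[100:270,100:320,::-1],None,fx=3,fy=3,interpolation=cv2.INTER_CUBIC))
E
```

```text
clock: 15.38
eef_pos: [0.5075, 0.2653, 0.2681]
tool_rot: [0.067, 0.998, 0.0, -0.004]
ft_force: [-0.2, -0.3, -2.7]
grip_width: 0.0111
grasp_force: 59.9
shift [0.006 0.008 0.007] turn 0.0001 now [0.5075 0.2653 0.2681] t 15.375
[0.479 0.387 0.248 1.438 0.004 0.614] [[-0.991  0.134 -0.008]
 [ 0.134  0.991  0.001]
 [ 0.008 -0.    -1.   ]]
```

View pics/s3c.png

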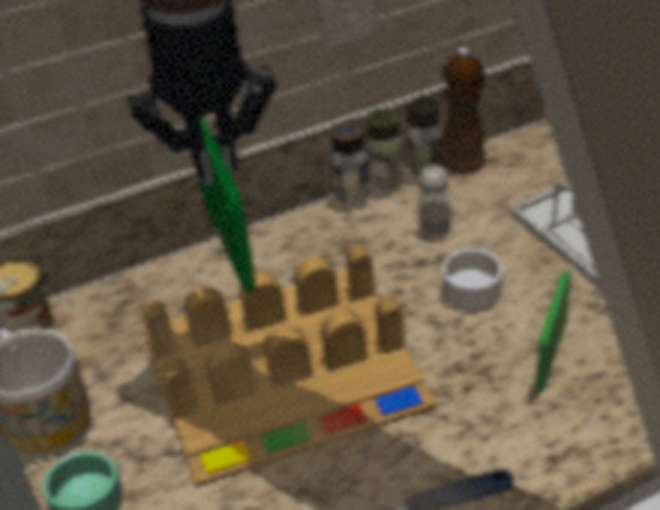

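```bash
python3 -m creep '0 0.006 0.008 0.2 0;0 0.006 0.008 0.4 0;0 0.006 0.008 0.6 0;0 0.006 0.008 0.66 0; 0 0.006 0.008 0.72 0' && python3 -m creep '0 0 0 0.05 0;0 0 0 0.1 0;0 0 0 0.15 0;0 0 0 0.18 0;0 0 0 0.18 0' ;  python3 - <<'E'
from h import *
plan(.5068,.2666,.119,-.135)
E
```

```text
clock: 16.1
eef_pos: [0.5065, 0.2672, 0.1606]
tool_rot: [0.068, 0.998, 0.001, -0.003]
ft_force: [-0.0, -1.9, -2.3]
grip_width: 0.0106
grasp_force: 60.0
clock: 16.73
eef_pos: [0.5054, 0.2673, 0.1326]
tool_rot: [0.069, 0.998, 0.0, -0.004]
ft_force: [0.3, -0.3, -3.1]
grip_width: 0.0109
grasp_force: 59.8
shift [-0.011 -0.003  0.091] turn -0.0007 now [0.5054 0.2673 0.1326] t 16.725
```

```bash
python3 -m creep '0 -0.005 0 0.03 0;0 -0.01 0 0.06 0;0 -0.01 0 0.075 0;0 -0.01 0 0.08 0' && python3 -m creep '0 0 0 0.006 0; 0 0 0 0.012 0;0 0 0 0.012 0'
```

```text
clock: 17.23
eef_pos: [0.5071, 0.2671, 0.1209]
tool_rot: [0.069, 0.998, 0.0, -0.004]
ft_force: [-0.1, -0.5, -1.0]
grip_width: 0.0113
grasp_force: 59.8
clock: 17.6
eef_pos: [0.507, 0.2671, 0.1198]
tool_rot: [0.069, 0.998, 0.001, -0.004]
ft_force: [-1.5, -0.8, 1.0]
grip_width: 0.0112
grasp_force: 60.4
```

```bash
python3 -m creep '0 0 0 0.007 0; 0 0 0 0.007 0;0.2 0 0 0.007 0;0.5 0 0 0.007 0;0.5 0 0 0.007 0;0.5 0 0 0.007 0' && python3 -m creep '0.5 0 0 -0.2 0; 0.5 0 0 -0.4 0;0.5 0 0 -0.8 0;0.5 0 0 -0.93 0;0.5 0 0 -0.93 0'
python3 - <<'E'
from h import *
plan(.4782,-.2115,.25,.081)
im=camera("scene"); cv2.imwrite("pics/s4c.png",cv2.resize(im[130:270,110:270,::-1],None,fx=4,fy=4,interpolation=cv2.INTER_CUBIC))
E
```

```text
clock: 18.35
eef_pos: [0.5071, 0.2671, 0.1181]
tool_rot: [0.069, 0.998, 0.001, -0.004]
ft_force: [0.4, 0.2, 0.6]
grip_width: 0.0425
grasp_force: 0.0
clock: 18.98
eef_pos: [0.5092, 0.2674, 0.2598]
tool_rot: [0.069, 0.998, 0.002, -0.002]
ft_force: [-0.2, -0.3, -0.0]
grip_width: 0.0427
grasp_force: 0.0
shift [-0.233 -3.191  0.054] turn -0.0695 now [0.5092 0.2674 0.2598] t 18.975
```

View pics/s4c.png

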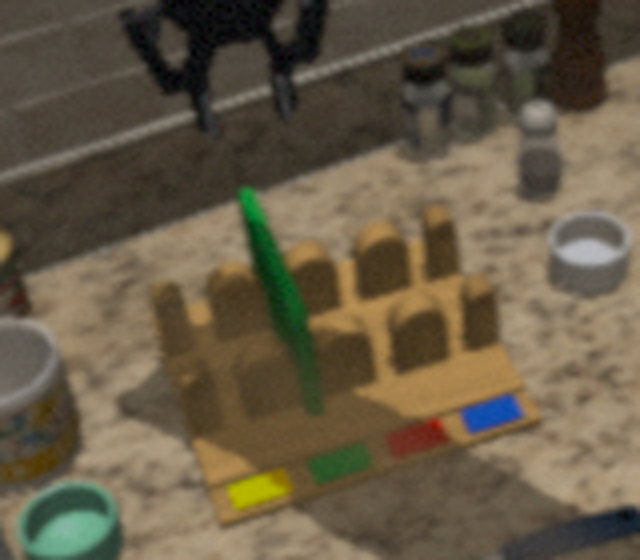

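Green stands upright in the green slot. Now red.

```bash
python3 -m creep '0.5 -0.02 -0.35 0 0; 0.5 -0.05 -0.7 0 0; 0.5 -0.08 -1 0 0;0.5 -0.08 -1 0 0' >/dev/null && python3 -m creep '0.5 -0.02 -0.35 0 0; 0.5 -0.05 -0.7 0 0; 0.5 -0.08 -1 0 0;0.5 -0.08 -1 0 0' >/dev/null && python3 -m creep '0.5 -0.02 -0.35 0 -0.03; 0.5 -0.05 -0.7 0 -0.06; 0.5 -0.08 -1 0 -0.07;0.5 -0.08 -1 0 -0.07; 0.5 -0.08 -1 0 -0.07'
python3 - <<'E'
from h import *
plan(.4782,-.2115,.115,.081)
im=camera("top")
for k,v in tops(im,("red",)).items(): print(k,v)
E
```

```text
clock: 20.65
eef_pos: [0.4822, -0.1823, 0.2563]
tool_rot: [-0.042, 0.999, 0.002, -0.005]
ft_force: [-0.4, -0.1, 0.0]
grip_width: 0.0423
grasp_force: 0.0
shift [ 0.035 -0.195  0.942] turn 0.0008 now [ 0.4822 -0.1823  0.2563] t 20.65Traceback (most recent call last):
  File "<stdin>", line 4, in <module>
  File "h.py", line 19, in tops
    V=im.max(2); t=np.percentile(V[m&k],99)*.72
                   ~~~~~~~~~~~~~^^^^^^^^^^^
    return _quantile_unchecked(
        a, q, axis, out, overwrite_input, method, keepdims, weights)
    return _ureduce(a,
                    func=_quantile_ureduce_func,
    ...<5 lines>...
                    overwrite_input=overwrite_input,
                    method=method)
    r = func(a, **kwargs)
    result = _quantile(arr,
                       quantiles=q,
    ...<2 lines>...
                       out=out,
                       weights=wgt)
    previous = arr[previous_indexes]
               ~~~^^^^^^^^^^^^^^^^^^
IndexError: index 0 is out of bounds for axis 0 with size 0
```

```bash
python3 -m creep '0.5 0.02 -0.1 0 0; 0.5 0.035 -0.195 0 0;0.5 0.035 -0.195 0.3 0; 0.5 0.035 -0.195 0.6 0; 0.5 0.035 -0.195 0.8 0;0.5 0.035 -0.195 0.93 0;0.5 0.035 -0.195 0.93 0;0 0.035 -0.195 0.93 0;0 0.035 -0.195 0.93 0;0 0.035 -0.195 0.93 0;0 0.035 -0.195 0.93 0' && python3 -m creep '0 0 0 -0.1 0; 0 0 0 -0.4 0; 0 0 0 -0.7 0; 0 0 0 -1 0; 0 0 0 -1 0'
python3 - <<'E'
from h import *
plan(.4988,.2072,.267,-.135)
E
```

```text
clock: 22.08
eef_pos: [0.4792, -0.2138, 0.1191]
tool_rot: [-0.041, 0.999, 0.0, -0.002]
ft_force: [-0.6, -0.1, 6.7]
grip_width: 0.011
grasp_force: 59.8
clock: 22.7
eef_pos: [0.4812, -0.2141, 0.2723]
tool_rot: [-0.041, 0.999, -0.001, -0.0]
ft_force: [-0.2, -1.6, -1.9]
grip_width: 0.011
grasp_force: 58.9
shift [-0.349  2.789  0.031] turn 0.0693 now [ 0.4812 -0.2141  0.2723] t 22.7
```

```bash
python3 -m creep '0 -0.04 0.31 0 0; 0 -0.08 0.62 0 0; 0 -0.116 0.93 0 0;0 -0.116 0.93 0 0' >/dev/null && python3 -m creep '0 -0.04 0.31 0 0; 0 -0.08 0.62 0 0; 0 -0.116 0.93 0 0;0 -0.116 0.93 0 0' >/dev/null && python3 -m creep '0 -0.04 0.31 0 0.03; 0 -0.08 0.62 0 0.06; 0 -0.116 0.93 0 0.069;0 -0.116 0.93 0 0.069;0 -0.116 0.93 0 0.069;0 -0.116 0.93 0 0.069'
python3 - <<'E'
from h import *
plan(.4988,.2072,.267,-.135)
E
```

```text
clock: 24.45
eef_pos: [0.497, 0.2063, 0.268]
tool_rot: [0.068, 0.998, 0.0, -0.004]
ft_force: [0.5, -0.5, -1.4]
grip_width: 0.0113
grasp_force: 60.0
shift [-0.011  0.008  0.007] turn -0.0005 now [0.497  0.2063 0.268 ] t 24.45
```

```bash
python3 -m creep '0 -0.011 0.008 0.2 0;0 -0.011 0.008 0.4 0;0 -0.011 0.008 0.6 0;0 -0.011 0.008 0.66 0; 0 -0.011 0.008 0.72 0' && python3 -m creep '0 0 0 0.05 0;0 0 0 0.1 0;0 0 0 0.15 0;0 0 0 0.18 0;0 0 0 0.18 0' ;  python3 - <<'E'
from h import *
plan(.4988,.2072,.121,-.135)
E
```

```text
clock: 25.08
eef_pos: [0.4986, 0.2085, 0.1607]
tool_rot: [0.068, 0.998, 0.001, -0.003]
ft_force: [-0.3, -0.4, -1.2]
grip_width: 0.0108
grasp_force: 60.1
clock: 25.7
eef_pos: [0.4974, 0.2089, 0.1326]
tool_rot: [0.067, 0.998, 0.0, -0.004]
ft_force: [0.1, -1.8, -3.0]
grip_width: 0.0108
grasp_force: 59.8
shift [-0.012 -0.01   0.077] turn 0.0002 now [0.4974 0.2089 0.1326] t 25.7
```

```bash
python3 -m creep '0 -0.005 -0.005 0.03 0;0 -0.01 -0.01 0.05 0;0 -0.01 -0.01 0.065 0;0 -0.01 -0.01 0.07 0' && python3 -m creep '0 0 0 0.006 0; 0 0 0 0.012 0;0 0 0 0.012 0'
```

```text
clock: 26.2
eef_pos: [0.4989, 0.2077, 0.1226]
tool_rot: [0.067, 0.998, 0.001, -0.004]
ft_force: [-0.9, 0.3, -1.0]
grip_width: 0.0109
grasp_force: 60.0
clock: 26.58
eef_pos: [0.4989, 0.2076, 0.1214]
tool_rot: [0.067, 0.998, 0.001, -0.004]
ft_force: [-1.5, -0.1, 0.7]
grip_width: 0.0111
grasp_force: 60.6
```

```bash
python3 -m creep '0 0 0 0.007 0; 0 0 0 0.007 0;0.2 0 0 0.007 0;0.5 0 0 0.007 0;0.5 0 0 0.007 0;0.5 0 0 0.007 0' && python3 -m creep '0.5 0 0 -0.2 0; 0.5 0 0 -0.4 0;0.5 0 0 -0.8 0;0.5 0 0 -0.93 0;0.5 0 0 -0.93 0' >/dev/null;  python3 - <<'E'
from h import *
plan(.4884,-.2704,.255,.081)
E
```

```text
clock: 27.32
eef_pos: [0.4989, 0.2074, 0.1197]
tool_rot: [0.067, 0.998, 0.0, -0.004]
ft_force: [1.1, 0.0, -0.4]
grip_width: 0.0428
grasp_force: 0.0
shift [-0.343 -3.17   0.032] turn -0.0685 now [0.501  0.2077 0.2613] t 27.95
```

```bash
python3 -m creep '0.5 -0.03 -0.35 0 0; 0.5 -0.07 -0.7 0 0; 0.5 -0.11 -1 0 0;0.5 -0.11 -1 0 0' >/dev/null && python3 -m creep '0.5 -0.03 -0.35 0 0; 0.5 -0.07 -0.7 0 0; 0.5 -0.11 -1 0 0;0.5 -0.11 -1 0 0' >/dev/null && python3 -m creep '0.5 -0.03 -0.35 0 -0.03; 0.5 -0.07 -0.7 0 -0.06; 0.5 -0.11 -1 0 -0.069;0.5 -0.11 -1 0 -0.069; 0.5 -0.11 -1 0 -0.069'
python3 - <<'E'
from h import *
plan(.4884,-.2708,.117,.081)
E
```

```text
clock: 29.58
eef_pos: [0.4889, -0.2437, 0.2578]
tool_rot: [-0.042, 0.999, 0.002, -0.004]
ft_force: [0.5, 0.4, -0.1]
grip_width: 0.0425
grasp_force: 0.0
shift [ 0.01  -0.184  0.938] turn 0.0009 now [ 0.4889 -0.2437  0.2578] t 29.575
```

```bash
python3 -m creep '0.5 0.01 -0.1 0 0; 0.5 0.01 -0.184 0 0;0.5 0.01 -0.184 0.3 0; 0.5 0.01 -0.184 0.6 0; 0.5 0.01 -0.184 0.8 0;0.5 0.01 -0.184 0.94 0;0.5 0.01 -0.184 0.94 0;0 0.01 -0.184 0.94 0;0 0.01 -0.184 0.94 0;0 0.01 -0.184 0.94 0;0 0.01 -0.184 0.94 0' && python3 -m creep '0 0 0 -0.1 0; 0 0 0 -0.4 0; 0 0 0 -0.7 0; 0 0 0 -1 0; 0 0 0 -1 0'
python3 - <<'E'
from h import *
plan(.5149,.3261,.267,-.135)
E
```

```text
clock: 30.95
eef_pos: [0.4895, -0.2734, 0.1193]
tool_rot: [-0.041, 0.999, -0.0, -0.002]
ft_force: [-0.1, -1.1, 5.2]
grip_width: 0.011
grasp_force: 59.7
clock: 31.58
eef_pos: [0.4912, -0.2738, 0.2725]
tool_rot: [-0.041, 0.999, -0.001, -0.0]
ft_force: [0.7, -0.5, -2.0]
grip_width: 0.0111
grasp_force: 58.9
shift [-0.487  3.973  0.027] turn 0.0693 now [ 0.4912 -0.2738  0.2725] t 31.575
```

```bash
python3 -m creep '0 -0.04 0.33 0 0; 0 -0.08 0.66 0 0; 0 -0.122 0.99 0 0;0 -0.122 0.99 0 0' >/dev/null && python3 -m creep '0 -0.04 0.33 0 0; 0 -0.08 0.66 0 0; 0 -0.122 0.99 0 0;0 -0.122 0.99 0 0' >/dev/null && python3 -m creep '0 -0.04 0.33 0 0; 0 -0.08 0.66 0 0; 0 -0.122 0.99 0 0;0 -0.122 0.99 0 0' && python3 -m creep '0 -0.04 0.33 0 0.03; 0 -0.08 0.66 0 0.06; 0 -0.122 0.99 0 0.069;0 -0.122 0.99 0 0.069;0 -0.122 0.99 0 0.069;0 -0.122 0.99 0 0.069'
python3 - <<'E'
from h import *
plan(.5149,.3261,.267,-.135)
E
```

```text
clock: 33.08
eef_pos: [0.5076, 0.1769, 0.2671]
tool_rot: [-0.043, 0.999, 0.001, -0.005]
ft_force: [-0.1, -1.2, -2.3]
grip_width: 0.0111
grasp_force: 60.1
clock: 33.83
eef_pos: [0.5141, 0.3229, 0.2684]
tool_rot: [0.068, 0.998, 0.0, -0.004]
ft_force: [0.1, -1.0, -1.7]
grip_width: 0.0108
grasp_force: 60.3
shift [-0.003  0.022  0.009] turn -0.0006 now [0.5141 0.3229 0.2684] t 33.825
```

```bash
python3 -m creep '0 -0.003 0.02 0.2 0;0 -0.003 0.02 0.4 0;0 -0.003 0.02 0.6 0;0 -0.003 0.02 0.66 0; 0 -0.003 0.02 0.72 0' && python3 -m creep '0 0 0 0.05 0;0 0 0 0.1 0;0 0 0 0.15 0;0 0 0 0.18 0;0 0 0 0.18 0' ;  python3 - <<'E'
from h import *
plan(.5149,.3261,.121,-.135)
E
```

```text
clock: 34.45
eef_pos: [0.5143, 0.3275, 0.1611]
tool_rot: [0.068, 0.998, 0.001, -0.003]
ft_force: [-0.0, -1.1, -1.7]
grip_width: 0.0112
grasp_force: 60.4
clock: 35.08
eef_pos: [0.5131, 0.3279, 0.1327]
tool_rot: [0.067, 0.998, 0.0, -0.004]
ft_force: [-0.6, -3.5, -2.7]
grip_width: 0.0111
grasp_force: 60.1
shift [-0.014 -0.01   0.078] turn 0.0002 now [0.5131 0.3279 0.1327] t 35.075
```

```bash
python3 -m creep '0 -0.005 -0.005 0.03 0;0 -0.01 -0.01 0.05 0;0 -0.01 -0.012 0.065 0;0 -0.01 -0.012 0.07 0' && python3 -m creep '0 0 0 0.006 0; 0 0 0 0.012 0;0 0 0 0.012 0'
```

```text
clock: 35.58
eef_pos: [0.5146, 0.3266, 0.1228]
tool_rot: [0.067, 0.998, 0.001, -0.004]
ft_force: [0.7, -0.7, -1.7]
grip_width: 0.0111
grasp_force: 60.3
clock: 35.95
eef_pos: [0.5146, 0.3264, 0.1216]
tool_rot: [0.067, 0.998, 0.001, -0.004]
ft_force: [-0.7, -0.2, 0.2]
grip_width: 0.0115
grasp_force: 60.8
```

```bash
python3 -m creep '0 0 0 0.007 0; 0 0 0 0.007 0;0.2 0 0 0.007 0;0.5 0 0 0.007 0;0.5 0 0 0.007 0;0.5 0 0 0.007 0' && python3 -m creep '0.5 0 0 -0.2 0; 0.5 0 0 -0.4 0;0.5 0 0 -0.8 0;0.5 0 0 -0.93 0;0.5 0 0 -0.93 0' >/dev/null;  python3 - <<'E'
from h import *
plan(.4933,-.3305,.255,.081)
E
```

```text
clock: 36.7
eef_pos: [0.5146, 0.3261, 0.1199]
tool_rot: [0.067, 0.998, 0.0, -0.004]
ft_force: [-0.6, 0.6, -0.6]
grip_width: 0.0426
grasp_force: 0.0
shift [-0.433 -4.362  0.028] turn -0.0685 now [0.5166 0.3266 0.2618] t 37.325
```

```bash
python3 -m creep '0.5 -0.03 -0.35 0 0; 0.5 -0.07 -0.7 0 0; 0.5 -0.1 -1 0 0;0.5 -0.1 -1 0 0' >/dev/null && python3 -m creep '0.5 -0.03 -0.35 0 0; 0.5 -0.07 -0.7 0 0; 0.5 -0.1 -1 0 0;0.5 -0.1 -1 0 0' >/dev/null && python3 -m creep '0.5 -0.03 -0.35 0 0; 0.5 -0.07 -0.7 0 0; 0.5 -0.1 -1 0 0;0.5 -0.1 -1 0 0' >/dev/null && python3 -m creep '0.5 -0.03 -0.35 0 -0.03; 0.5 -0.07 -0.7 0 -0.06; 0.5 -0.1 -1 0 -0.069;0.5 -0.1 -1 0 -0.069; 0.5 -0.1 -1 0 -0.069'
python3 - <<'E'
from h import *
plan(.4933,-.3305,.117,.081)
E
```

```text
clock: 39.45
eef_pos: [0.4953, -0.2747, 0.258]
tool_rot: [-0.042, 0.999, 0.002, -0.004]
ft_force: [-0.2, -0.2, 0.5]
grip_width: 0.0425
grasp_force: 0.0
shift [ 0.037 -0.373  0.939] turn 0.001 now [ 0.4953 -0.2747  0.258 ] t 39.45
```

```bash
python3 -m creep '0.5 0.02 -0.2 0 0; 0.5 0.035 -0.373 0 0;0.5 0.035 -0.373 0.3 0; 0.5 0.035 -0.373 0.6 0; 0.5 0.035 -0.373 0.8 0;0.5 0.035 -0.373 0.94 0;0.5 0.035 -0.373 0.94 0;0 0.035 -0.373 0.94 0;0 0.035 -0.373 0.94 0;0 0.035 -0.373 0.94 0;0 0.035 -0.373 0.94 0' && python3 -m creep '0 0 0 -0.1 0; 0 0 0 -0.4 0; 0 0 0 -0.7 0; 0 0 0 -1 0; 0 0 0 -1 0'
python3 - <<'E'
from h import *
plan(.4907,.1477,.267,-.135)
E
```

```text
clock: 40.83
eef_pos: [0.4942, -0.3328, 0.1195]
tool_rot: [-0.041, 0.999, 0.0, -0.002]
ft_force: [0.3, 2.0, 5.6]
grip_width: 0.0109
grasp_force: 59.9
clock: 41.45
eef_pos: [0.4956, -0.3343, 0.2729]
tool_rot: [-0.041, 0.999, -0.002, -0.0]
ft_force: [0.3, 0.3, -2.1]
grip_width: 0.0112
grasp_force: 59.0
shift [-0.23   3.206  0.027] turn 0.069 now [ 0.4956 -0.3343  0.2729] t 41.45
```

```bash
python3 -m creep '0 -0.02 0.3 0 0; 0 -0.04 0.6 0 0; 0 -0.0575 0.8 0 0;0 -0.0575 0.8 0 0' >/dev/null && python3 -m creep '0 -0.02 0.3 0 0; 0 -0.04 0.6 0 0; 0 -0.0575 0.8 0 0;0 -0.0575 0.8 0 0' >/dev/null && python3 -m creep '0 -0.02 0.3 0 0; 0 -0.04 0.6 0 0; 0 -0.0575 0.8 0 0;0 -0.0575 0.8 0 0' >/dev/null && python3 -m creep '0 -0.02 0.3 0 0.03; 0 -0.04 0.6 0 0.06; 0 -0.0575 0.8 0 0.069;0 -0.0575 0.8 0 0.069;0 -0.0575 0.8 0 0.069;0 -0.0575 0.8 0 0.069'
python3 - <<'E'
from h import *
plan(.4907,.1477,.267,-.135)
E
```

```text
clock: 43.7
eef_pos: [0.4893, 0.1468, 0.2684]
tool_rot: [0.068, 0.998, 0.0, -0.004]
ft_force: [0.7, -0.1, -2.2]
grip_width: 0.0109
grasp_force: 59.7
shift [-0.008  0.007  0.009] turn -0.0005 now [0.4893 0.1468 0.2684] t 43.7
```

```bash
python3 -m creep '0 -0.008 0.006 0.2 0;0 -0.008 0.006 0.4 0;0 -0.008 0.006 0.6 0;0 -0.008 0.006 0.66 0; 0 -0.008 0.006 0.72 0' && python3 -m creep '0 0 0 0.05 0;0 0 0 0.1 0;0 0 0 0.15 0;0 0 0 0.18 0;0 0 0 0.18 0' ;  python3 - <<'E'
from h import *
plan(.4907,.1477,.121,-.135)
E
```

```text
clock: 44.32
eef_pos: [0.4902, 0.1488, 0.1609]
tool_rot: [0.068, 0.998, 0.001, -0.003]
ft_force: [0.6, -0.6, -1.2]
grip_width: 0.0109
grasp_force: 59.6
clock: 44.95
eef_pos: [0.4891, 0.1493, 0.1331]
tool_rot: [0.067, 0.998, 0.0, -0.004]
ft_force: [-0.7, -0.6, -1.7]
grip_width: 0.0111
grasp_force: 59.7
shift [-0.013 -0.009  0.081] turn 0.0003 now [0.4891 0.1493 0.1331] t 44.95
```

```bash
python3 -m creep '0 -0.005 -0.005 0.03 0;0 -0.01 -0.01 0.05 0;0 -0.01 -0.01 0.065 0;0 -0.01 -0.01 0.07 0' && python3 -m creep '0 0 0 0.006 0; 0 0 0 0.012 0;0 0 0 0.012 0'
```

```text
clock: 45.45
eef_pos: [0.4904, 0.1476, 0.1228]
tool_rot: [0.067, 0.998, 0.0, -0.004]
ft_force: [0.1, -1.2, -2.1]
grip_width: 0.011
grasp_force: 59.8
clock: 45.82
eef_pos: [0.4905, 0.1477, 0.1217]
tool_rot: [0.067, 0.998, 0.001, -0.004]
ft_force: [-1.8, 0.4, 2.6]
grip_width: 0.0109
grasp_force: 60.3
```

Release, retreat to the right and inspect.

```bash
python3 -m creep '0 0 0 0.007 0; 0 0 0 0.007 0;0.2 0 0 0.007 0;0.5 0 0 0.007 0;0.5 0 0 0.007 0;0.5 0 0 0.007 0' && python3 -m creep '0.5 0 0 -0.2 0; 0.5 0 0 -0.4 0;0.5 0 0 -0.8 0;0.5 0 0 -0.93 0;0.5 0 0 -0.93 0' >/dev/null && python3 -m creep '0.5 0 -0.35 0 0; 0.5 0 -0.7 0 0; 0.5 0 -1 0 0;0.5 0 -1 0 0' >/dev/null && python3 -m creep '0.5 0 -0.35 0 0; 0.5 0 -0.7 0 0; 0.5 0 -1 0 0;0.5 0 -1 0 0';  python3 - <<'E'
from h import *
im=camera("top"); x=[149-36,225-5]
a=cv2.resize(im[110:230,100:235,::-1],None,fx=4,fy=4,interpolation=cv2.INTER_CUBIC)
for k,(c,p) in enumerate(zip(("yellow","green","red","blue"),([.5149,.3261],[.5068,.2666],[.4988,.2072],[.4907,.1477]))):
    v=tops(im,(c,),(120,200,100,235),.129)[c]; d=v[0]-p
    print(c,"dx,dy",d.round(4),"ang",round(float(v[1]),3),"len",v[2].round(3))
im=camera("scene")
b=cv2.resize(im[140:280,110:270,::-1],None,fx=3.4,fy=3.4,interpolation=cv2.INTER_CUBIC)
cv2.imwrite("pics/f1.png",a); cv2.imwrite("pics/f2.png",b)
E
```

```text
clock: 46.58
eef_pos: [0.4905, 0.1476, 0.12]
tool_rot: [0.067, 0.998, 0.0, -0.004]
ft_force: [0.2, 0.1, 0.4]
grip_width: 0.0427
grasp_force: 0.0
clock: 48.2
eef_pos: [0.4508, -0.1513, 0.258]
tool_rot: [0.069, 0.998, 0.001, -0.005]
ft_force: [0.6, 0.0, 0.1]
grip_width: 0.0422
grasp_force: 0.0
yellow dx,dy [-0.0012  0.0025] ang -0.134 len 0.15
green dx,dy [0.0013 0.0023] ang -0.133 len 0.146
red dx,dy [-0.0009  0.0031] ang -0.137 len 0.149
blue dx,dy [-0.0006  0.0019] ang -0.136 len 0.146
```

View pics/f1.png

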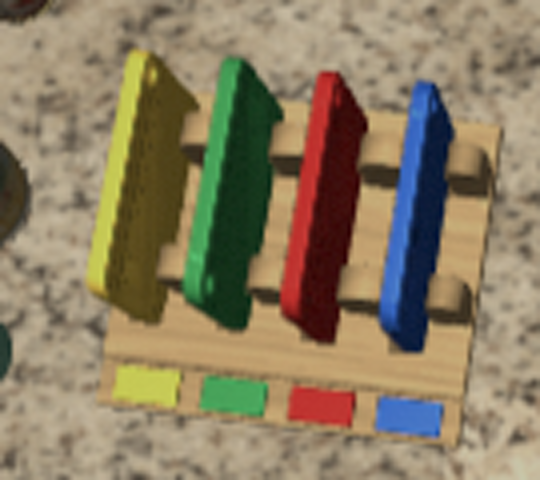

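View pics/f2.png

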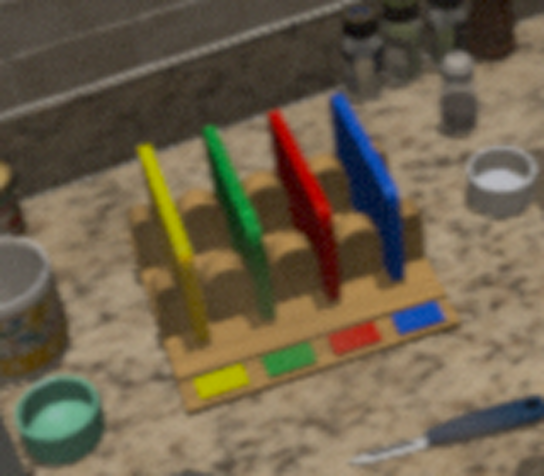

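Both views show all four boards standing upright in their own-colour slots. In the top crop their top edges centre at about x = 120, 215, 310 and 410. They sit within 2 mm front to back.

```bash
python3 -c "
from workcell import ticket
print(ticket.job_done())"
```

```text
the job is handed in; nothing more can be done
None
```

All four boards stand upright in the slots with their own colours, within about 2 mm of centre front to back, and I handed the job in at about 48 s of the 125 s allowed.

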